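Gauge a T-slot nut between anvil and spindle with the thumbwheel

ROBOT

A 6-joint arm with a two-finger parallel gripper is mounted at the origin on the work surface; the furniture and walls round the work are solid. World frame = base frame: x ahead of the robot, y to its left, z up, the work surface at z = 0. Lengths are in mm, angles in rad, forces in N, time in s.
With the tool pointing down it reaches from about 375 to 750 mm from the base axis. Payload 9 kg.
Tool frame: the origin (TCP) lies on the front face of the gripper's body, between the roots of the fingers; the fingertips stand 73 mm ahead of it and the grasp point (between the pads) lies 54 mm ahead of it (arm.tips_ahead is the distance from the TCP to the fingertips, in mm); z points along the fingers, y is the line along which they close (so a half turn about z gives the same grasp; the last joint's range is limited). The gripper opens to 85 mm and grips with 20 to 120 N. Pads are 22 mm wide; open, the fingers measure 114 mm over their backs; the gripper's body (76 mm by 85 mm) begins 54 mm behind the grasp point. The pads swing forward as they close: fully open they stand 13 mm farther back than shut.
Start: joints at [1.099, 0.104, 0.097, 1.564, 0, 1.353], TCP at [150.65, 580.804, 303.931] pointing down, gripper open.
Joint ranges: [-2.99, 2.99], [-0.84, 1.86], [-1.1, 1.16], [-1.84, 2.11], [-1.51, 1.56], [-3.14, 3.14]. Speed limits (rad/s): [2.22, 2.22, 2.57, 3.14, 3.14, 3.14].

INTERFACE

Orientations are given as a rotation vector (axis times angle).
In Python, from cell import arm, cams, workorder gives the robot as it stands.
- The arm moves only by the tool carry_out, never from a script. Its argument "steps" is a list of rows, each an object with "gripper": the opening, from 0 (shut) to 1 (fully open); "dp": the shift along the world's x, y, z in m, a list of three; "delta_rot": the turn, a rotation vector about the world's x, y, z in degrees, a list of three. A call has exactly 10 rows; each row is the pose to reach, as a shift and turn from the pose commanded when the call began; what a row does not reach only later rows make up. A row lasts 1/10 s, in which the tool goes at most 50 mm and 8.59 degrees, less where a joint would pass 70% of its speed; a pose out of reach is approached as far as the arm can. A call with a gripper value outside its range is refused whole. The fingers move at their own pace and stop on an object; "squeeze" is the grip in N (left out, the last holds). Time passes only in rows, so rows that repeat a pose let the fingers close, or fill a call up. It gives the time, the measured TCP pose, the force, the opening and the grip force at its end, in the units of the state.
- arm.get_obs(): the state, without advancing time (a new reading comes with each control period).
- cams.get_image(name): name is "scene" or "top" or "wrist"; returns the picture (480x640x3 uint8, red, green, blue); there is no depth.
- cams.camera_model(name): a dict with "fx", "fy", "cx", "cy" (pixels), "origin" and "orientation" of the camera in the world. Camera axes: x right, y down, z forward; pixel columns grow to the right and rows downward; lengths in mm; the calibration is good to about 2 mm. A picture is of the moment at which its call begins: read the wrist's pose just before it. camera_model takes no time and is no camera call; for the wrist camera it gives the pose at the moment of the call.
- workorder.hand_in(): hands the job in; it is judged then, once.
The state is a dict: "time_s": time; "q": joint angles; "dq": joint speeds; "joint_efforts": joint torques, N m; "ee_pos": TCP position; "tool_rot": TCP orientation; "ft_force": force on the tool from outside, world axes, zero at the start; "ft_torque": the same for the moment, N m; "gripper_width": finger opening in mm; "gripper_force": force on a finger pad.
Only numpy, scipy, OpenCV 4.12 (cv2) and the standard library are available. Lean on these libraries where they do the work, as an engineer would, in place of code of your own. Each camera call takes 0.05 s, during which the arm holds its last target. There are 200 camera calls.

TASK

Check the width of the bright T-slot nut on the bench gauge. Lay it flat on the gauge's narrow rest, in the open gap and with its low flanges towards anvil and spindle, and let go of it; then, with a light fingertip on the exposed rim of the recessed brass thumbwheel, roll the spindle in until it nips the nut square against the anvil with light measuring pressure, about 10 N and never over 20 N. Work the spindle only by its thumbwheel, leave the nut nipped there for the reading, hands off, and leave the other things on the table where they are.

Things in the scene. Friction and masses are not known exactly. Their poses are not given: they have to be found in the camera images.
- nut: Bright steel T-slot nut, 22 x 22 x 12 mm, 30 g, lying flat. Origin: centre of its underside, z up. A raised tenon 10.6 mm wide runs along its x. At both y sides is a flange with an upright edge 6.8 mm high: these edges (22 mm apart) are what is measured. Its x ends are upright, full height and 22 mm apart: grip there, fingers closing along its x. A half turn about z makes no difference.
- gauge: Grey bench gauge, fixed, 74 x 196 mm. Origin on the table under the rest; z up, y from spindle to anvil, x across, away from the robot. Measuring axis at z = 38.5 mm. From +y to -y: anvil post (y 27 to 53, 34 mm wide, top z 51 mm), rest, spindle, housing (y -26 to -121, 52 mm wide, top z 53 mm; thumbwheel slot at y -50; read-out beyond y -70, up to z 60).
- rest (a point): Middle of the top of the rest, a steel bar 14 mm wide in x and 36 mm long in y, 34 mm above the table (gauge frame 0, 0, 34 mm; axes as the gauge). The nut overhangs it by 4 mm a side, so fingers closed along x pass clear. The anvil, a screw-set pin 8 mm in diameter, has its face 15.5 to 18.5 mm to +y of this point, not known more exactly.
- spindle_face (a point): Centre of the moving spindle's end face (8 mm in diameter), looking to +y, at y = -16 to -11 mm of the gauge frame at the start.
- spindle: The moving steel spindle; origin at the centre of its end face, axes as the gauge. It slides along the gauge's y, driven by the thumbwheel; left alone, its drive keeps a nip of up to about 7 N.
- thumbwheel (a joint): Turn of the brass thumbwheel, rad (rim radius 20 mm, 10 mm wide, axis along the gauge's y at z = 38.5 mm; the top 5.5 mm of the rim stands out). It grows as the wheel's top is rolled towards the gauge's +x, which closes the spindle by 4 mm a radian. It stays where it is left. Rolling it free takes about 1.5 N at the rim; each newton more gives about 5 N at the spindle.
- wheel_top (a point): Highest point of the thumbwheel's rim, middle of its width, 58.5 mm above the table (gauge frame 0, -50, 58.5 mm). A closed fingertip laid on it and drawn along x rolls the wheel, 20 to 25 mm of stroke at a time; the wheel does not give under it. The knurl bites (friction about 1.5): a press of 2 to 4 N is enough, and the nip is felt as a rise of the push along x.
- masking_tape: Roll of masking tape, 105 mm across, 25 mm high, on the left; stays where it is.
- screw_cup: Grey cup of screws, 72 mm across, 61 mm high, on the left; stays where it is.
- bolt: Hex bolt standing on its head, 52 mm high, on the right; stays where it is.
- star_knob: Black star knob standing stud upward, 52 mm high, on the right; stays where it is.
- screwdriver: Red-handled screwdriver, 216 mm long, lying at the back; stays where it is.
Things that resemble listed ones, but are neither listed nor needed, are in the scene too. Several things have the shape of the gauge; the one meant has the colours described above.

How it is judged (in metres and radians):
On the way, in this order (a step that is already met when the one before it is completed fails the run):
1. the nut lies flat on the rest, flanges towards anvil and spindle, let go and not yet nipped (z of nut in the frame of rest between -0.002 and 0.002 m and x of nut in the frame of rest between -0.005 and 0.005 m and angle between nut's own z axis and vertical below 0.1 rad and angle between the y axis of nut and the y axis of gauge, either way round below 0.3 rad and contact force between the fingers and nut below 0.05 N and contact force between spindle and nut below 1 N), for 0.2 s.
2. the spindle nips the nut with at least 3 N (contact force between spindle and nut above 3 N), for 0.2 s.
At the end, for the whole second after the job is handed in: the nut lies flat on the rest (underside within 2 mm of its top, tilted less than 0.1 rad, within 5 mm of its middle line), square to the gauge within 0.1 rad, and still nipped against the anvil by the spindle with over 1 N, and at rest (z of nut in the frame of rest between -0.002 and 0.002 m and x of nut in the frame of rest between -0.005 and 0.005 m and angle between nut's own z axis and vertical below 0.1 rad and angle between the y axis of nut and the y axis of gauge, either way round below 0.1 rad and contact force between spindle and nut above 1 N and linear speed of nut below 0.01 m/s); the robot touches nothing.
It fails at once if the spindle squeezes the nut with over 20 N (contact force between spindle and nut above 20 N).
It fails at once if the fingers push on the spindle itself with over 5 N (contact force between the fingers and spindle above 5 N).
It fails at once if another thing is moved by more than 30 mm (distance of any of masking_tape, screw_cup, bolt, star_knob, screwdriver from where it was at the start of the episode above 0.03 m).
It also fails if it takes over 72 s, if anything falls off the work surface, if the arm or the gripper's body presses on something with over 40 N, if the wrist force passes 120 N, or if a joint passes its speed limit or range.

## Working session

There is one attempt and no reset: what is moved stays moved. The work goes in short steps, Python scripts to look and compute and a tool call to move; the robot and the scene stay as the last step left them, time stands still between calls to the robot, and variables do not carry over. Pictures are saved under pics/ and viewed, at most 10 in all, crops included, and the job is handed in when it is done.

Besides the shell and the picture viewer there is one more tool, called after "Call:" as a command line: name --argument value ..., lists and objects as JSON in quotes. carry_out: Moves the arm, as the interface text tells. Its arguments: {"type":"object","properties":{"steps":{"type":"array"},"squeeze":{"type":"number"}},"required":["steps"]}

```bash
mkdir -p pics; python3 - <<'E'
from cell import arm,cams
import cv2
print(arm.get_obs(), arm.tips_ahead)
for n in ("top","scene"):
    cv2.imwrite(f"pics/{n}0.png",cams.get_image(n)[:,:,::-1]); print(n,cams.camera_model(n))
E
```

```text
{'time_s': 0.0, 'q': array([1.09930463e+00, 1.04687642e-01, 9.64746975e-02, 1.56389674e+00,
       2.25763671e-05, 1.35308929e+00]), 'dq': array([ 0.00132093, -0.00042928, -0.00082547,  0.00194648,  0.00032616,
        0.00046015]), 'joint_efforts': array([-1.14476246e-03, -5.56933272e+01,  5.03647935e+01,  1.68808317e-02,
       -4.17882429e-04, -1.39759794e-05]), 'ee_pos': array([150.52227405, 580.57051339, 303.13207461]), 'tool_rot': array([-3.97516172e-01, -3.11587236e+00,  1.92947054e-03]), 'ft_force': array([-0.01687876, -0.64835305,  0.97543146]), 'ft_torque': array([-0.0458268 , -0.00901997, -0.01187578]), 'gripper_force': 0.0, 'gripper_width': 85.62066040608843} 72.6
top {'fx': 581.1783726544022, 'fy': 581.1783726544022, 'cx': 308.4597149496278, 'cy': 243.45223673424306, 'origin': array([ 414.56441907,   22.98386745, 1304.45418341]), 'orientation': array([-2.14008126,  2.13138605, -0.14995782])}
scene {'fx': 484.37535734303634, 'fy': 484.37535734303634, 'cx': 319.5273033882294, 'cy': 242.82113310396588, 'origin': array([ 233.08473827, -545.60938749,  820.76463946]), 'orientation': array([-2.30461817,  0.74173757, -0.2769703 ])}
```

View pics/top0.png

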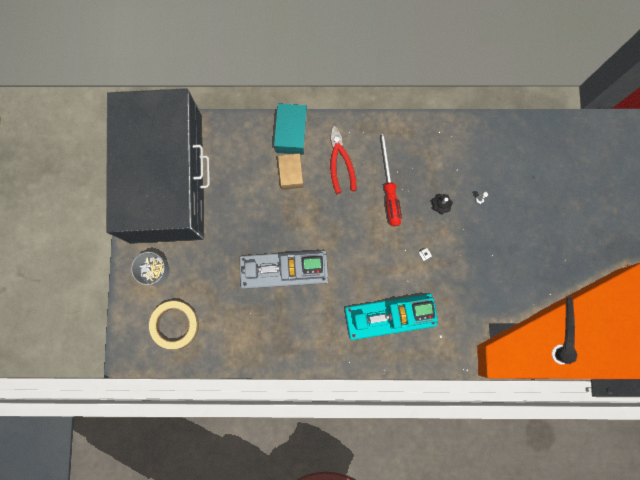

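View pics/scene0.png

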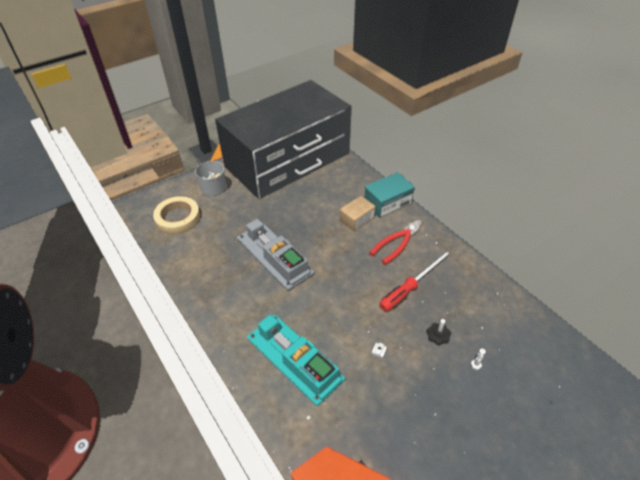

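The top view shows the grey gauge at about (284,268) with its anvil on the left, the teal lookalike at (392,315) and the nut at (425,254). The star knob is at (441,203) and the bolt at (481,197). The white rail runs along rows 380–415, and an orange shape is at the lower right. The scene view agrees: gauge (275,253), nut (379,349), rail at the left.

```bash
cat > h.py <<'E'
import numpy as np,cv2
from scipy.spatial.transform import Rotation as R
def ray(m,uv):
    d=np.array([(uv[0]-m['cx'])/m['fx'],(uv[1]-m['cy'])/m['fy'],1.]); return m['origin'],R.from_rotvec(m['orientation']).apply(d)
def onz(m,uv,z):
    o,d=ray(m,uv); return o+d*(z-o[2])/d[2]
def proj(m,p):
    c=R.from_rotvec(m['orientation']).inv().apply(np.asarray(p,float)-m['origin']); return c[:2]/c[2]*m['fx']+[m['cx'],m['cy']]
def tri(m1,u1,m2,u2):
    o1,d1=ray(m1,u1);o2,d2=ray(m2,u2)
    t=np.linalg.lstsq(np.c_[d1,-d2],o2-o1,rcond=None)[0]; a=o1+t[0]*d1;b=o2+t[1]*d2
    return (a+b)/2,np.linalg.norm(a-b)
E
python3 - <<'E'
from h import *
from cell import cams
np.set_printoptions(precision=1,suppress=True)
mt,ms=cams.camera_model('top'),cams.camera_model('scene')
t=cv2.imread('pics/top0.png')
g=t[240:270,410:440]; mk=(g.min(2)>150).astype(np.uint8)
c=max(cv2.findContours(mk,0,2)[0],key=cv2.contourArea)
r=cv2.minAreaRect(c);print('nut',r)
print(onz(mt,(r[0][0]+410,r[0][1]+240),12)); 
print('box',[onz(mt,p+[410,240],10)[:2] for p in cv2.boxPoints(r)])
# gauge baseplate corners by eye (top)
for p in [(241,257),(326,250),(328,283),(242,287)]: print('gauge',onz(mt,p,8))
h=cv2.cvtColor(t,cv2.COLOR_BGR2HSV)
for nm,lo,hi in (('brass',(10,100,100),(28,255,255)),('green',(45,80,50),(80,255,255))):
    m=cv2.inRange(h[240:295,235:335],lo,hi); ys,xs=np.nonzero(m); 
    if len(xs): print(nm,len(xs),xs.mean()+235,ys.mean()+240,onz(mt,(xs.mean()+235,ys.mean()+240),57),xs.min()+235,xs.max()+235,ys.min()+240,ys.max()+240)
# rail edge in two views: lines intersect
def plane(m,a,b): o,d=ray(m,a);_,e=ray(m,b);n=np.cross(d,e);n/=np.linalg.norm(n);return n,n@o
# far edge of rail
n1,d1=plane(mt,(0,380),(590,379));n2,d2=plane(ms,(62,128),(285,479))
for y in (500,300,0): print('rail',np.linalg.solve(np.array([n1,n2,[0,1,0]]),[d1,d2,y]))
for q in [(570,298),(566,354),(478,345),(490,375),(640,262)]: print('orange',onz(mt,q,0),onz(mt,q,200))
cv2.imwrite('pics/crop.png',np.hstack([cv2.resize(t[235:300,230:340],(660,390),interpolation=2)]))
E
```

```text
nut ((15.000000953674316, 14.0), (9.838698387145996, 9.838698387145996), 63.43495178222656)
[ 591.  -220.6   12. ]
box [array([ 596.2, -206.4]), array([ 606.2, -226.3]), array([ 586.3, -235.6]), array([ 576.4, -215.7])]
gauge [583.4 192.2   8. ]
gauge [599.9   0.8   8. ]
gauge [525.5  -3.7   8. ]
gauge [515.8 188.5   8. ]
brass 93 291.36559139784947 266.5806451612903 [556.5  76.4  57. ] 289 294 258 275
green 157 311.8216560509554 263.2229299363057 [563.9  32.3  57. ] 304 320 258 268
rail [313.2 500.   32.4]
rail [314.7 300.   32.6]
rail [317.1   0.   32.9]
orange [ 494.9 -542.4    0. ] [ 482.6 -455.7  200. ]
orange [ 372.2 -525.9    0. ] [ 378.7 -441.7  200. ]
orange [ 390.7 -334.2    0. ] [ 394.3 -279.5  200. ]
orange [ 326.2 -357.8    0. ] [ 339.7 -299.5  200. ]
orange [ 576.1 -703.7    0. ] [ 551.4 -592.2  200. ]
```

View pics/crop.png

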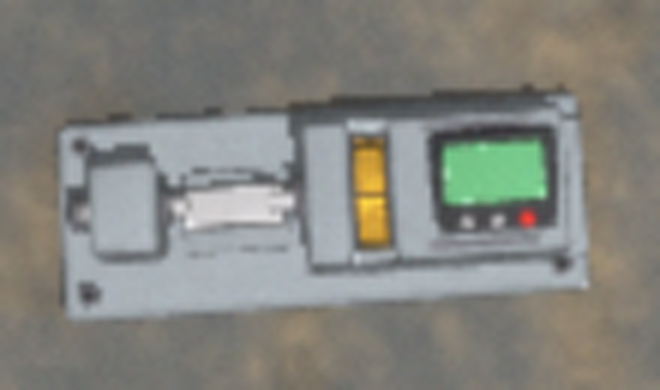

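The crop shows the gauge with the anvil left, the rest bar at crop (235,205), the wheel at (370,205) and the read-out at (492,175). Its yaw is about +4°. The rail is low, about 33 mm high at x≈314.

```bash
python3 - <<'E'
from h import *
from cell import cams,arm
np.set_printoptions(precision=1,suppress=True)
mt,ms,mw=[cams.camera_model(n) for n in('top','scene','wrist')]
o=arm.get_obs();Rt=R.from_rotvec(o['tool_rot'])
print('cam in tool',Rt.inv().apply(mw['origin']-o['ee_pos']),'axes',Rt.inv().as_matrix()@R.from_rotvec(mw['orientation']).as_matrix(),mw['fx'],mw['cx'],mw['cy'])
print('orange corner',tri(mt,(478,345),ms,(328,449)))
# nut in both views
s=cv2.imread('pics/scene0.png');g=s[335:362,365:395];m=(g.min(2)>150).astype(np.uint8)
c=max(cv2.findContours(m,0,2)[0],key=cv2.contourArea);r=cv2.minAreaRect(c);u=(r[0][0]+365,r[0][1]+335)
print(u,tri(mt,(425,254),ms,u))
print('cabinet',tri(mt,(107,233),ms,(262,188)),tri(mt,(203,238),ms,(260,188)), onz(mt,(203,238),0))
E
```

```text
cam in tool [ 78.2   0.7 -69.9] axes [[-0.  -1.  -0.3]
 [ 1.  -0.  -0. ]
 [-0.  -0.3  1. ]] 395.5010934931134 316.84212786334064 240.5866139003626
orange corner (array([ 394.7, -325.4,   37.7]), np.float64(7.320164323534197))
(379.06896591186523, 348.82758617401123) (array([ 593.3, -223. ,    2.4]), np.float64(2.227691525241097))
cabinet (array([ 721. ,  559. , -218.7]), np.float64(100.38344231391278)) (array([625.4, 271.8,  39. ]), np.float64(8.569458216959603)) [627.8 281.    0. ]
```

Call:
carry_out --steps '[{"gripper": 1, "dp": [0.022, -0.04, 0], "delta_rot": [0, 0, 0]}, {"gripper": 1, "dp": [0.044, -0.08, 0], "delta_rot": [0, 0, 0]}, {"gripper": 1, "dp": [0.066, -0.12, 0], "delta_rot": [0, 0, 0]}, {"gripper": 1, "dp": [0.088, -0.16, 0], "delta_rot": [0, 0, 0]}, {"gripper": 1, "dp": [0.11, -0.2, 0], "delta_rot": [0, 0, -6]}, {"gripper": 1, "dp": [0.132, -0.24, 0], "delta_rot": [0, 0, -12]}, {"gripper": 1, "dp": [0.154, -0.28, 0], "delta_rot": [0, 0, -18]}, {"gripper": 1, "dp": [0.176, -0.32, 0], "delta_rot": [0, 0, -24]}, {"gripper": 1, "dp": [0.198, -0.36, 0], "delta_rot": [0, 0, -30]}, {"gripper": 1, "dp": [0.22, -0.4, 0], "delta_rot": [0, 0, -36]}]'

```text
time_s: 1.1
ee_pos: [371.0, 179.1, 303.8]
tool_rot: [1.347, 2.838, 0.0]
ft_force: [0.7, 0.6, -0.6]
gripper_width: 85.1
gripper_force: 0.0
```

Call:
carry_out --steps '[{"gripper": 1, "dp": [0.022, -0.042, 0], "delta_rot": [0, 0, -4]}, {"gripper": 1, "dp": [0.044, -0.084, 0], "delta_rot": [0, 0, -8]}, {"gripper": 1, "dp": [0.066, -0.126, 0], "delta_rot": [0, 0, -12.5]}, {"gripper": 1, "dp": [0.088, -0.168, 0], "delta_rot": [0, 0, -12.5]}, {"gripper": 1, "dp": [0.11, -0.21, 0], "delta_rot": [0, 0, -12.5]}, {"gripper": 1, "dp": [0.132, -0.252, 0], "delta_rot": [0, 0, -12.5]}, {"gripper": 1, "dp": [0.154, -0.294, 0], "delta_rot": [0, 0, -12.5]}, {"gripper": 1, "dp": [0.176, -0.336, -0.02], "delta_rot": [0, 0, -12.5]}, {"gripper": 1, "dp": [0.2, -0.375, -0.05], "delta_rot": [0, 0, -12.5]}, {"gripper": 1, "dp": [0.22, -0.4, -0.08], "delta_rot": [0, 0, -12.5]}]'

```text
time_s: 2.1
ee_pos: [591.5, -221.7, 223.5]
tool_rot: [1.643, 2.675, -0.0]
ft_force: [0.5, 0.6, 0.8]
gripper_width: 85.2
gripper_force: 0.0
```

```bash
python3 - <<'E'
from h import *
from cell import cams,arm
import pickle
np.set_printoptions(precision=2,suppress=True)
for i in range(3): mw=cams.camera_model('wrist'); im=cams.get_image('wrist')
cv2.imwrite('pics/w1.png',im[:,:,::-1]);pickle.dump(mw,open('w1.pkl','wb'))
o=arm.get_obs();print(o['time_s'],o['ee_pos'],o['tool_rot'],o['ft_force'],R.from_rotvec(o['tool_rot']).as_matrix()[:,1])
print('expect nut',proj(mw,[591,-221,10]))
E
```

```text
2.25 [ 589.49 -219.9   219.01] [-1.64 -2.67 -0.  ] [-0.48  0.51  0.63] [ 0.89  0.45 -0.  ]
expect nut [319.16 230.09]
```

View pics/w1.png

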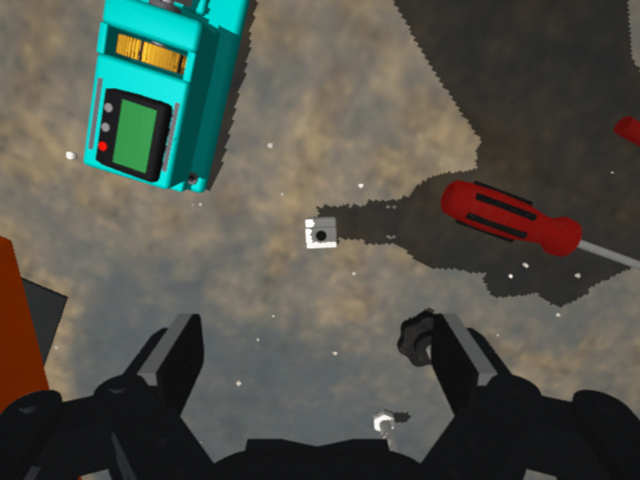

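The wrist view shows the nut at (321,233), aligned with the image, with its hole in the middle. The star knob (410,340) and bolt (383,422) are partly behind the fingers.

```bash
python3 - <<'E'
from h import *
import pickle
from cell import cams
np.set_printoptions(precision=1,suppress=True)
mw=pickle.load(open('w1.pkl','rb'));mt=cams.camera_model('top')
im=cv2.imread('pics/w1.png')
cv2.imwrite('pics/w1c.png',cv2.resize(im[205:260,290:350],None,fx=10,fy=10,interpolation=0))
print(im[215:252:3,320-8,1],im[233,300:342:2,1])
print('knob',onz(mt,(441,204),20),onz(mw,(410,340),15),'bolt',onz(mt,(481,198),25))
print('nut',onz(mw,(321,233),9))
E
```

```text
[124 123 241 255 143 149 123 144 160 194 249 181 112] [114 115 125 251 255 228 123 122  70  22  21  21  27 103 125 125 125 124
  85  53  55]
knob [ 703.7 -258.    20. ] [ 693.6 -267.3   15. ] bolt [ 716.6 -346.9   25. ]
nut [ 593.3 -222.6    9. ]
```

View pics/w1c.png

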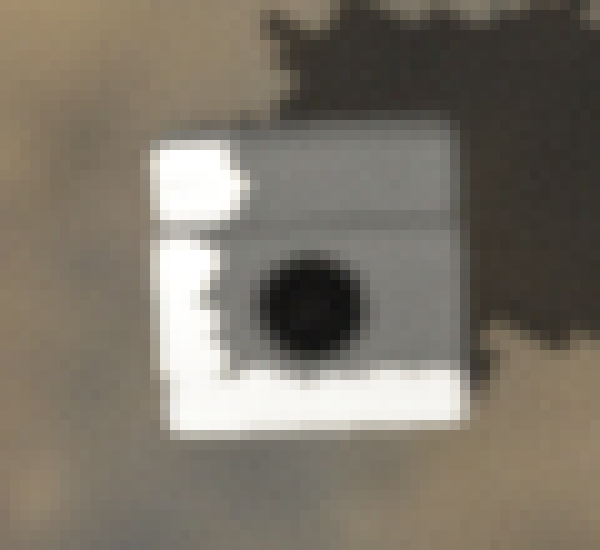

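The crop shows the tenon running horizontally in the image, along the closing line, so nut x is along tool y and the nut is yawed about +2° more. I'll grip it.

Call:
carry_out --steps '[{"gripper": 0.6, "dp": [0.003, -0.003, -0.02], "delta_rot": [0, 0, 2]}, {"gripper": 0.6, "dp": [0.003, -0.003, -0.05], "delta_rot": [0, 0, 2]}, {"gripper": 0.6, "dp": [0.003, -0.003, -0.08], "delta_rot": [0, 0, 2]}, {"gripper": 0.6, "dp": [0.003, -0.003, -0.105], "delta_rot": [0, 0, 2]}, {"gripper": 0.6, "dp": [0.003, -0.003, -0.125], "delta_rot": [0, 0, 2]}, {"gripper": 0.6, "dp": [0.003, -0.003, -0.138], "delta_rot": [0, 0, 2]}, {"gripper": 0.6, "dp": [0.003, -0.003, -0.145], "delta_rot": [0, 0, 2]}, {"gripper": 0.6, "dp": [0.003, -0.003, -0.148], "delta_rot": [0, 0, 2]}, {"gripper": 0.6, "dp": [0.003, -0.003, -0.148], "delta_rot": [0, 0, 2]}, {"gripper": 0.4, "dp": [0.003, -0.003, -0.148], "delta_rot": [0, 0, 2]}]' --squeeze 30

```text
time_s: 3.25
ee_pos: [594.2, -222.5, 77.1]
tool_rot: [1.595, 2.705, 0.0]
ft_force: [0.5, 0.6, 0.0]
gripper_width: 38.3
gripper_force: 0.0
```

Call:
carry_out --steps '[{"gripper": 0, "dp": [0, 0, 0], "delta_rot": [0, 0, 0]}, {"gripper": 0, "dp": [0, 0, 0], "delta_rot": [0, 0, 0]}, {"gripper": 0, "dp": [0, 0, 0], "delta_rot": [0, 0, 0]}, {"gripper": 0, "dp": [0, 0, 0], "delta_rot": [0, 0, 0]}, {"gripper": 0, "dp": [0, 0, 0], "delta_rot": [0, 0, 0]}, {"gripper": 0, "dp": [0, 0, 0], "delta_rot": [0, 0, 0]}, {"gripper": 0, "dp": [0, 0, 0], "delta_rot": [0, 0, 0]}, {"gripper": 0, "dp": [0, 0, 0], "delta_rot": [0, 0, 0]}, {"gripper": 0, "dp": [0, 0, 0], "delta_rot": [0, 0, 0]}, {"gripper": 0, "dp": [0, 0, 0], "delta_rot": [0, 0, 0]}]'

```text
time_s: 4.25
ee_pos: [594.2, -222.5, 77.0]
tool_rot: [1.595, 2.705, 0.0]
ft_force: [-0.9, 0.2, 5.4]
gripper_width: 20.5
gripper_force: 29.8
```

Call:
carry_out --steps '[{"gripper": 0, "dp": [0, 0, 0.01], "delta_rot": [0, 0, 0]}, {"gripper": 0, "dp": [0, 0, 0.04], "delta_rot": [0, 0, 0]}, {"gripper": 0, "dp": [0, 0, 0.08], "delta_rot": [0, 0, 0]}, {"gripper": 0, "dp": [-0.002, 0.02, 0.11], "delta_rot": [0, 0, -3]}, {"gripper": 0, "dp": [-0.005, 0.045, 0.124], "delta_rot": [0, 0, -6]}, {"gripper": 0, "dp": [-0.01, 0.085, 0.124], "delta_rot": [0, 0, -10]}, {"gripper": 0, "dp": [-0.015, 0.125, 0.124], "delta_rot": [0, 0, -14]}, {"gripper": 0, "dp": [-0.02, 0.165, 0.124], "delta_rot": [0, 0, -18]}, {"gripper": 0, "dp": [-0.025, 0.205, 0.124], "delta_rot": [0, 0, -22]}, {"gripper": 0, "dp": [-0.03, 0.245, 0.124], "delta_rot": [0, 0, -24.5]}]'

```text
time_s: 5.25
ee_pos: [563.2, 24.3, 200.6]
tool_rot: [2.136, 2.303, 0.001]
ft_force: [0.0, 0.7, -0.7]
gripper_width: 20.6
gripper_force: 29.5
```

Call:
carry_out --steps '[{"gripper": 0, "dp": [-0.004, 0.04, 0], "delta_rot": [0, 0, 0]}, {"gripper": 0, "dp": [-0.008, 0.075, 0], "delta_rot": [0, 0, 0]}, {"gripper": 0, "dp": [-0.01, 0.098, 0], "delta_rot": [0, 0, 0]}, {"gripper": 0, "dp": [-0.01, 0.104, 0], "delta_rot": [0, 0, 0]}, {"gripper": 0, "dp": [-0.01, 0.104, 0], "delta_rot": [0, 0, 0]}, {"gripper": 0, "dp": [-0.01, 0.104, 0], "delta_rot": [0, 0, 0]}, {"gripper": 0, "dp": [-0.01, 0.104, 0], "delta_rot": [0, 0, 0]}, {"gripper": 0, "dp": [-0.01, 0.104, 0], "delta_rot": [0, 0, 0]}, {"gripper": 0, "dp": [-0.01, 0.104, 0], "delta_rot": [0, 0, 0]}, {"gripper": 0, "dp": [-0.01, 0.104, 0], "delta_rot": [0, 0, 0]}]'

```text
time_s: 6.25
ee_pos: [553.7, 126.4, 199.9]
tool_rot: [2.134, 2.306, 0.0]
ft_force: [-0.6, -0.4, -0.5]
gripper_width: 20.7
gripper_force: 29.5
```

```bash
python3 - <<'E'
from h import *
from cell import cams,arm
import pickle
np.set_printoptions(precision=2,suppress=True)
mw=cams.camera_model('wrist'); o=arm.get_obs();im=cams.get_image('wrist')
cv2.imwrite('pics/w2.png',im[:,:,::-1]);pickle.dump((mw,o),open('w2.pkl','wb'))
print(o['time_s'],o['ee_pos'],o['ft_force'],o['gripper_width'],R.from_rotvec(o['tool_rot']).as_matrix())
E
```

```text
6.25 [553.72 126.41 199.94] [-0.63 -0.38 -0.54] 20.65361067076559 [[-0.08  1.    0.  ]
 [ 1.    0.08 -0.  ]
 [-0.    0.   -1.  ]]
```

View pics/w2.png

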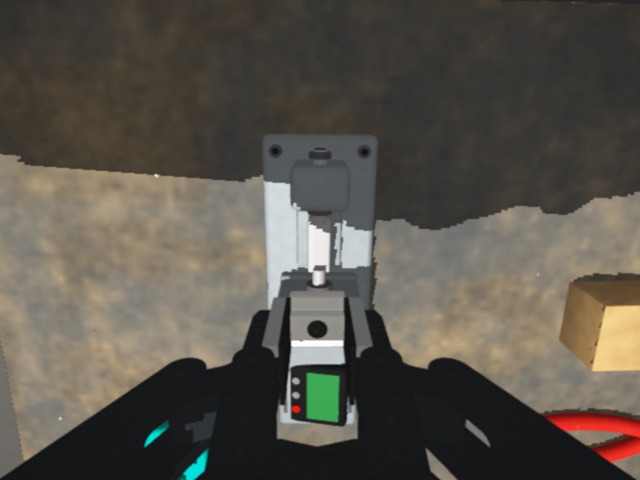

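The view shows the gauge centred on column 320.5. The plate edges are at columns 264 and 377, the anvil post top spans rows 160–208, the rest rows 212–270 and the spindle tip rows 265–285. The nut is held square, with its hole at (317,329).

```bash
python3 - <<'E'
from h import *
import pickle
np.set_printoptions(precision=2,suppress=True)
mw,o=pickle.load(open('w2.pkl','rb'))
im=cv2.imread('pics/w2.png')
cv2.imwrite('pics/w2c.png',cv2.resize(im[150:300,255:385],None,fx=4.6,fy=4,interpolation=2))
for p,z in [((264,137),8),((377,136),8),((267,300),8),((374.5,300),8),((291,180),51),((349,180),51),((306,265),34),((328,265),34),((317.5,329),135),((291,318),135),((344,318),135),((291,339),135),((345,339),135)]: print(p,z,onz(mw,p,z))
g=im[190:300,320];print(g.mean(1).astype(int))
a=np.array([553,126,0]);
E
```

```text
(264, 137) 8 [515.83 188.3    8.  ]
(377, 136) 8 [588.02 194.38   8.  ]
(267, 300) 8 [521.99  73.02   8.  ]
(374.5, 300) 8 [600.35  78.9    8.  ]
(291, 180) 51 [536.85 169.16  51.  ]
(349, 180) 51 [568.89 171.58  51.  ]
(306, 265) 34 [548.54 112.74  34.  ]
(328, 265) 34 [562.57 113.79  34.  ]
(317.5, 329) 135 [554.61 126.34 135.  ]
(291, 318) 135 [544.15 130.33 135.  ]
(344, 318) 135 [564.35 131.85 135.  ]
(291, 339) 135 [544.65 121.18 135.  ]
(345, 339) 135 [565.62 122.75 135.  ]
[ 88  88  89  88  89  88  87  88  88  86  87  87  87  87  87  87  84  84
  80  80  73  61  54  52  52  58  83  96  99  99  99  99  99  97 100 102
 103 101 148 230 240 239 238 237 237 237 237 236 237 237 237 236 237 237
 237 236 236 236 236 236 236 236 236 236 235 235 235 235 235 236 234 234
 235 236 231 156  99  87  86  84 116 187 211 214 214 214 212 213 211 212
 214 212 211 201 137  77  49  53  88 120 126 120 119 122 124 126 127 134
 144 146]
```

View pics/w2c.png

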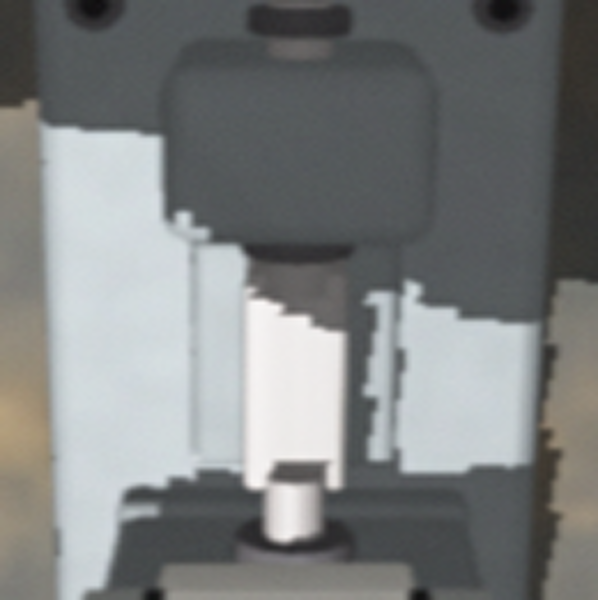

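```bash
python3 - <<'E'
from h import *
import pickle
np.set_printoptions(precision=1,suppress=True)
mw,o=pickle.load(open('w2.pkl','rb'))
im=cv2.imread('pics/w2.png')
ex=np.array([.997,.077,0]);ey=np.array([-.077,.997,0])
for n,p,z,y in [('postfront',(320,210.5),51,27),('postback',(320,160),51,53),('restend',(319,272),34,-18),('plate?',(320.5,136.5),8,0),('spindle top edge',(319.6,270),42.5,None),('rest mid',(319,240),34,None),('housing front top',(319,290),53,-26)]:
    w=onz(mw,p,z); print(n,w, 'origin' , (w-ey*y)[:2] if y is not None else '')
# rest edges by threshold on rows
for v in (240,250,260):
    r=np.nonzero(im[v,295:345].mean(1)>225)[0]+295; print(v,r.min(),r.max(),onz(mw,((r.min()+r.max())/2,v),34))
c=im[200:245,295:345].astype(float); c=np.clip((c-40)*3,0,255).astype(np.uint8)
cv2.imwrite('pics/w2d.png',cv2.resize(c,None,fx=10,fy=10,interpolation=2))
E
```

```text
postfront [554.2 153.1  51. ] origin [556.3 126.2]
postback [552.  181.3  51. ] origin [556.1 128.4]
restend [557.2 108.5  34. ] origin [555.8 126.5]
plate? [551.9 191.3   8. ] origin [551.9 191.3]
spindle top edge [557.1 113.4  42.5] origin 
rest mid [555.5 130.1  34. ] origin 
housing front top [557.4 104.7  53. ] origin [555.4 130.7]
240 309 327 [554.9 130.   34. ]
250 309 327 [555.4 123.4  34. ]
260 309 327 [555.9 116.7  34. ]
```

View pics/w2d.png

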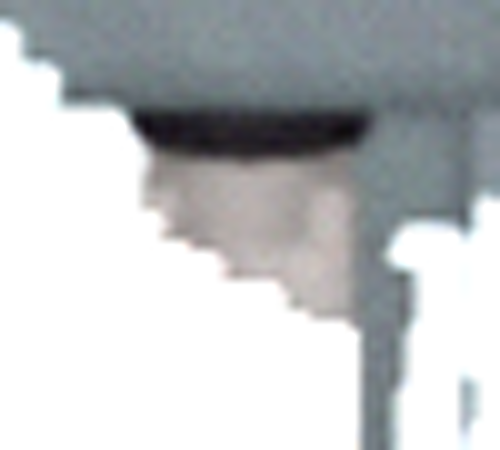

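The enhanced crop shows the anvil pin's end at about row 224, so its face is at y≈16 and the spindle at y≈-13.4 in the gauge frame. The gap centre is at world (555.5, 128). I'll correct by (+1, +1.7) mm and descend.

Call:
carry_out --steps '[{"gripper": 0, "dp": [0.001, 0.0017, -0.01], "delta_rot": [0, 0, 0]}, {"gripper": 0, "dp": [0.001, 0.0017, -0.03], "delta_rot": [0, 0, 0]}, {"gripper": 0, "dp": [0.001, 0.0017, -0.05], "delta_rot": [0, 0, 0]}, {"gripper": 0, "dp": [0.001, 0.0017, -0.065], "delta_rot": [0, 0, 0]}, {"gripper": 0, "dp": [0.001, 0.0017, -0.075], "delta_rot": [0, 0, 0]}, {"gripper": 0, "dp": [0.001, 0.0017, -0.08], "delta_rot": [0, 0, 0]}, {"gripper": 0, "dp": [0.001, 0.0017, -0.083], "delta_rot": [0, 0, 0]}, {"gripper": 0, "dp": [0.001, 0.0017, -0.085], "delta_rot": [0, 0, 0]}, {"gripper": 0, "dp": [0.001, 0.0017, -0.086], "delta_rot": [0, 0, 0]}, {"gripper": 0, "dp": [0.001, 0.0017, -0.086], "delta_rot": [0, 0, 0]}]'

```text
time_s: 7.3
ee_pos: [554.9, 128.5, 114.3]
tool_rot: [2.133, 2.306, 0.001]
ft_force: [-0.3, 1.0, -0.3]
gripper_width: 20.8
gripper_force: 29.5
```

Call:
carry_out --steps '[{"gripper": 0, "dp": [0, 0, -0.0005], "delta_rot": [0, 0, 0]}, {"gripper": 0, "dp": [0, 0, -0.001], "delta_rot": [0, 0, 0]}, {"gripper": 0, "dp": [0, 0, -0.001], "delta_rot": [0, 0, 0]}, {"gripper": 0, "dp": [0, 0, -0.0015], "delta_rot": [0, 0, 0]}, {"gripper": 0, "dp": [0, 0, -0.0015], "delta_rot": [0, 0, 0]}, {"gripper": 0, "dp": [0, 0, -0.002], "delta_rot": [0, 0, 0]}, {"gripper": 0, "dp": [0, 0, -0.002], "delta_rot": [0, 0, 0]}, {"gripper": 0, "dp": [0, 0, -0.002], "delta_rot": [0, 0, 0]}, {"gripper": 0, "dp": [0, 0, -0.002], "delta_rot": [0, 0, 0]}, {"gripper": 0, "dp": [0, 0, -0.002], "delta_rot": [0, 0, 0]}]'

```text
time_s: 8.3
ee_pos: [554.7, 128.5, 111.9]
tool_rot: [2.133, 2.306, 0.0]
ft_force: [0.3, -0.4, -0.5]
gripper_width: 20.2
gripper_force: 29.5
```

Call:
carry_out --steps '[{"gripper": 0, "dp": [0, 0, -0.0005], "delta_rot": [0, 0, 0]}, {"gripper": 0, "dp": [0, 0, -0.0005], "delta_rot": [0, 0, 0]}, {"gripper": 0, "dp": [0, 0, -0.001], "delta_rot": [0, 0, 0]}, {"gripper": 0, "dp": [0, 0, -0.001], "delta_rot": [0, 0, 0]}, {"gripper": 0, "dp": [0, 0, -0.001], "delta_rot": [0, 0, 0]}, {"gripper": 0, "dp": [0, 0, -0.001], "delta_rot": [0, 0, 0]}, {"gripper": 0, "dp": [0, 0, -0.001], "delta_rot": [0, 0, 0]}, {"gripper": 0, "dp": [0, 0, -0.001], "delta_rot": [0, 0, 0]}, {"gripper": 0, "dp": [0, 0, -0.001], "delta_rot": [0, 0, 0]}, {"gripper": 0, "dp": [0, 0, -0.001], "delta_rot": [0, 0, 0]}]'

```text
time_s: 9.3
ee_pos: [554.7, 128.5, 111.0]
tool_rot: [2.133, 2.306, 0.0]
ft_force: [0.1, -0.1, 1.4]
gripper_width: 20.9
gripper_force: 29.7
```

Call:
carry_out --steps '[{"gripper": 0, "dp": [0, 0, -0.0004], "delta_rot": [0, 0, 0]}, {"gripper": 0, "dp": [0, 0, -0.0004], "delta_rot": [0, 0, 0]}, {"gripper": 0.3, "dp": [0, 0, -0.0004], "delta_rot": [0, 0, 0]}, {"gripper": 0.35, "dp": [0, 0, -0.0004], "delta_rot": [0, 0, 0]}, {"gripper": 0.45, "dp": [0, 0, -0.0004], "delta_rot": [0, 0, 0]}, {"gripper": 0.55, "dp": [0, 0, -0.0004], "delta_rot": [0, 0, 0]}, {"gripper": 0.55, "dp": [0, 0, 0], "delta_rot": [0, 0, 0]}, {"gripper": 0.55, "dp": [0, 0, 0.005], "delta_rot": [0, 0, 0]}, {"gripper": 0.55, "dp": [0, 0, 0.015], "delta_rot": [0, 0, 0]}, {"gripper": 0.55, "dp": [0, 0, 0.03], "delta_rot": [0, 0, 0]}]'

```text
time_s: 10.3
ee_pos: [554.3, 128.5, 141.5]
tool_rot: [-2.133, -2.306, 0.001]
ft_force: [0.4, 0.0, -0.4]
gripper_width: 47.2
gripper_force: 0.0
```

Call:
carry_out --steps '[{"gripper": 0.55, "dp": [0, 0, 0.03], "delta_rot": [0, 0, 0]}, {"gripper": 0.55, "dp": [0, 0, 0.058], "delta_rot": [0, 0, 0]}, {"gripper": 0, "dp": [0, 0, 0.058], "delta_rot": [0, 0, 0]}, {"gripper": 0, "dp": [0, 0, 0.058], "delta_rot": [0, 0, 0]}, {"gripper": 0, "dp": [0, 0, 0.058], "delta_rot": [0, 0, 0]}, {"gripper": 0, "dp": [0, 0, 0.058], "delta_rot": [0, 0, 0]}, {"gripper": 0, "dp": [0, 0, 0.058], "delta_rot": [0, 0, 0]}, {"gripper": 0, "dp": [0, 0, 0.058], "delta_rot": [0, 0, 0]}, {"gripper": 0, "dp": [0, 0, 0.058], "delta_rot": [0, 0, 0]}, {"gripper": 0, "dp": [0, 0, 0.058], "delta_rot": [0, 0, 0]}]'

```text
time_s: 11.3
ee_pos: [554.6, 128.5, 198.8]
tool_rot: [-2.133, -2.306, 0.0]
ft_force: [-0.3, 0.3, 0.5]
gripper_width: -0.2
gripper_force: 0.0
```

```bash
python3 - <<'E'
from h import *
from cell import cams,arm
import pickle
np.set_printoptions(precision=2,suppress=True)
mw=cams.camera_model('wrist'); o=arm.get_obs();im=cams.get_image('wrist')
cv2.imwrite('pics/w3.png',im[:,:,::-1]);pickle.dump((mw,o),open('w3.pkl','wb'))
cv2.imwrite('pics/w3c.png',cv2.resize(im[130:360,230:410,::-1],None,fx=3.4,fy=2.6,interpolation=2)[:600])
print(o['time_s'],o['ee_pos'],o['ft_force'],o['gripper_width'])
E
```

```text
11.3 [554.59 128.5  198.79] [-0.32  0.32  0.51] -0.19053474374491933
```

View pics/w3c.png

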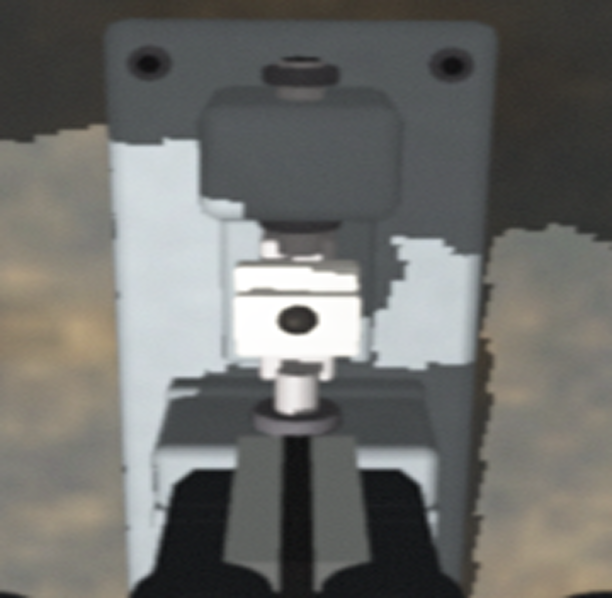

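The crop shows the nut flat on the rest, square, between anvil and spindle with a gap each side. Next I go to the wheel with the fingers shut and turned 90°, so the 22 mm tip width lies along the stroke.

Call:
carry_out --steps '[{"gripper": 0, "dp": [0, -0.006, 0], "delta_rot": [0, 0, 8]}, {"gripper": 0, "dp": [0, -0.012, 0], "delta_rot": [0, 0, 16]}, {"gripper": 0, "dp": [0, -0.018, 0], "delta_rot": [0, 0, 24]}, {"gripper": 0, "dp": [0, -0.024, 0], "delta_rot": [0, 0, 32]}, {"gripper": 0, "dp": [0, -0.03, 0], "delta_rot": [0, 0, 40]}, {"gripper": 0, "dp": [0, -0.036, 0], "delta_rot": [0, 0, 48]}, {"gripper": 0, "dp": [0, -0.042, 0], "delta_rot": [0, 0, 56]}, {"gripper": 0, "dp": [0, -0.048, 0], "delta_rot": [0, 0, 64]}, {"gripper": 0, "dp": [-0.003, -0.052, 0], "delta_rot": [0, 0, 72]}, {"gripper": 0, "dp": [-0.005, -0.052, 0], "delta_rot": [0, 0, 80]}]'

```text
time_s: 12.35
ee_pos: [549.6, 76.0, 198.9]
tool_rot: [0.144, 3.138, -0.0]
ft_force: [0.2, -0.5, -0.4]
gripper_width: -0.1
gripper_force: 0.0
```

Call:
carry_out --steps '[{"gripper": 0, "dp": [0, 0, 0], "delta_rot": [0, 0, 5]}, {"gripper": 0, "dp": [0, 0, 0], "delta_rot": [0, 0, 10]}, {"gripper": 0, "dp": [0, 0, -0.01], "delta_rot": [0, 0, 10]}, {"gripper": 0, "dp": [0, 0, -0.025], "delta_rot": [0, 0, 10]}, {"gripper": 0, "dp": [0, 0, -0.04], "delta_rot": [0, 0, 10]}, {"gripper": 0, "dp": [0, 0, -0.052], "delta_rot": [0, 0, 10]}, {"gripper": 0, "dp": [0, 0, -0.06], "delta_rot": [0, 0, 10]}, {"gripper": 0, "dp": [0, 0, -0.064], "delta_rot": [0, 0, 10]}, {"gripper": 0, "dp": [0, 0, -0.064], "delta_rot": [0, 0, 10]}, {"gripper": 0, "dp": [0, 0, -0.064], "delta_rot": [0, 0, 10]}]'

```text
time_s: 13.35
ee_pos: [549.9, 76.5, 135.4]
tool_rot: [-0.122, 3.139, 0.0]
ft_force: [0.3, 0.8, -0.1]
gripper_width: 0.2
gripper_force: 0.0
```

```bash
python3 - <<'E'
from h import *
from cell import cams,arm
import pickle
np.set_printoptions(precision=2,suppress=True)
mw=cams.camera_model('wrist'); o=arm.get_obs();im=cams.get_image('wrist')
cv2.imwrite('pics/w4.png',im[:,:,::-1]);pickle.dump((mw,o),open('w4.pkl','wb'))
print(o['time_s'],o['ee_pos'],o['ft_force'],R.from_rotvec(o['tool_rot']).as_matrix())
h=cv2.cvtColor(im,cv2.COLOR_RGB2HSV);m=cv2.inRange(h,(10,110,80),(28,255,255))
n,l,s,c=cv2.connectedComponentsWithStats(m)
for i in range(1,n):
    if s[i,4]>150: print(s[i],c[i],onz(mw,c[i],57))
E
```

```text
13.35 [549.93  76.48 135.39] [ 0.28  0.79 -0.06] [[-1.   -0.08  0.  ]
 [-0.08  1.    0.  ]
 [-0.   -0.   -1.  ]]
[299 280  25  18 414] [311.02 288.18] [540.64  73.78  57.  ]
```

View pics/w4.png

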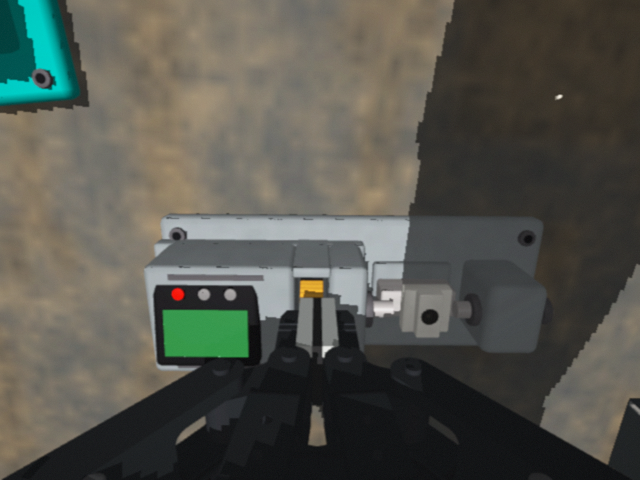

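The view shows the wheel rim at (311,288), the closed tip centred at about column 317 over the slot, and the nut at (428,315) between spindle and anvil. I'll shift 1.5 mm in y and touch down.

Call:
carry_out --steps '[{"gripper": 0, "dp": [0, -0.0015, -0.001], "delta_rot": [0, 0, 0]}, {"gripper": 0, "dp": [0, -0.0015, -0.002], "delta_rot": [0, 0, 0]}, {"gripper": 0, "dp": [0, -0.0015, -0.0025], "delta_rot": [0, 0, 0]}, {"gripper": 0, "dp": [0, -0.0015, -0.003], "delta_rot": [0, 0, 0]}, {"gripper": 0, "dp": [0, -0.0015, -0.003], "delta_rot": [0, 0, 0]}, {"gripper": 0, "dp": [0, -0.0015, -0.003], "delta_rot": [0, 0, 0]}, {"gripper": 0, "dp": [0, -0.0015, -0.0035], "delta_rot": [0, 0, 0]}, {"gripper": 0, "dp": [0, -0.0015, -0.0035], "delta_rot": [0, 0, 0]}, {"gripper": 0, "dp": [0, -0.0015, -0.0035], "delta_rot": [0, 0, 0]}, {"gripper": 0, "dp": [0, -0.0015, -0.0035], "delta_rot": [0, 0, 0]}]'

```text
time_s: 14.4
ee_pos: [549.7, 75.0, 131.5]
tool_rot: [-0.122, 3.139, 0.0]
ft_force: [-0.7, -0.3, -0.5]
gripper_width: 0.1
gripper_force: 0.0
```

Call:
carry_out --steps '[{"gripper": 0, "dp": [0, 0, -0.0003], "delta_rot": [0, 0, 0]}, {"gripper": 0, "dp": [0, 0, -0.0003], "delta_rot": [0, 0, 0]}, {"gripper": 0, "dp": [0, 0, -0.0005], "delta_rot": [0, 0, 0]}, {"gripper": 0, "dp": [0, 0, -0.0005], "delta_rot": [0, 0, 0]}, {"gripper": 0, "dp": [0, 0, -0.0005], "delta_rot": [0, 0, 0]}, {"gripper": 0, "dp": [0, 0, -0.0005], "delta_rot": [0, 0, 0]}, {"gripper": 0, "dp": [0, 0, -0.0005], "delta_rot": [0, 0, 0]}, {"gripper": 0, "dp": [0, 0, -0.0005], "delta_rot": [0, 0, 0]}, {"gripper": 0, "dp": [0, 0, -0.0005], "delta_rot": [0, 0, 0]}, {"gripper": 0, "dp": [0, 0, -0.0005], "delta_rot": [0, 0, 0]}]'

```text
time_s: 15.4
ee_pos: [549.7, 75.0, 131.0]
tool_rot: [-0.122, 3.139, 0.0]
ft_force: [-1.4, -0.6, 2.6]
gripper_width: 0.1
gripper_force: 1.3
```

Call:
carry_out --steps '[{"gripper": 0, "dp": [0.001, 0, 0], "delta_rot": [0, 0, 0]}, {"gripper": 0, "dp": [0.002, 0, 0], "delta_rot": [0, 0, 0]}, {"gripper": 0, "dp": [0.003, 0, 0], "delta_rot": [0, 0, 0]}, {"gripper": 0, "dp": [0.004, 0, 0], "delta_rot": [0, 0, 0]}, {"gripper": 0, "dp": [0.005, 0, 0], "delta_rot": [0, 0, 0]}, {"gripper": 0, "dp": [0.006, 0, 0], "delta_rot": [0, 0, 0]}, {"gripper": 0, "dp": [0.007, 0.0005, 0], "delta_rot": [0, 0, 0]}, {"gripper": 0, "dp": [0.008, 0.0005, 0], "delta_rot": [0, 0, 0]}, {"gripper": 0, "dp": [0.009, 0.0005, 0], "delta_rot": [0, 0, 0]}, {"gripper": 0, "dp": [0.01, 0.0005, 0], "delta_rot": [0, 0, 0]}]'

```text
time_s: 16.4
ee_pos: [559.8, 75.6, 131.0]
tool_rot: [-0.122, 3.139, 0.0]
ft_force: [-1.2, 0.7, 5.7]
gripper_width: 0.2
gripper_force: 2.6
```

Call:
carry_out --steps '[{"gripper": 0, "dp": [0.001, 0, -0.0], "delta_rot": [0, 0, 0]}, {"gripper": 0, "dp": [0.002, 0, 0.0002], "delta_rot": [0, 0, 0]}, {"gripper": 0, "dp": [0.003, 0, 0.0002], "delta_rot": [0, 0, 0]}, {"gripper": 0, "dp": [0.004, 0, 0.0002], "delta_rot": [0, 0, 0]}, {"gripper": 0, "dp": [0.005, 0.0005, 0.0002], "delta_rot": [0, 0, 0]}, {"gripper": 0, "dp": [0.006, 0.0005, 0.0002], "delta_rot": [0, 0, 0]}, {"gripper": 0, "dp": [0.007, 0.0005, 0.0002], "delta_rot": [0, 0, 0]}, {"gripper": 0, "dp": [0.008, 0.0005, 0.0002], "delta_rot": [0, 0, 0]}, {"gripper": 0, "dp": [0.009, 0.0005, 0.0002], "delta_rot": [0, 0, 0]}, {"gripper": 0, "dp": [0.01, 0.0005, 0.0002], "delta_rot": [0, 0, 0]}]'

```text
time_s: 17.4
ee_pos: [569.7, 75.8, 130.9]
tool_rot: [0.122, -3.139, 0.001]
ft_force: [0.8, 0.4, 0.3]
gripper_width: 0.1
gripper_force: 0.2
```

```bash
python3 - <<'E'
from h import *
from cell import cams,arm
im=cams.get_image('wrist');o=arm.get_obs();print(o['ft_force'],o['ee_pos'])
cv2.imwrite('pics/w5.png',cv2.resize(im[250:380,330:530,::-1],None,fx=4,fy=4,interpolation=2))
E
```

```text
[ 0.41513652 -0.49652505  0.54993949] [569.89243794  75.70765    130.91753781]
```

View pics/w5.png

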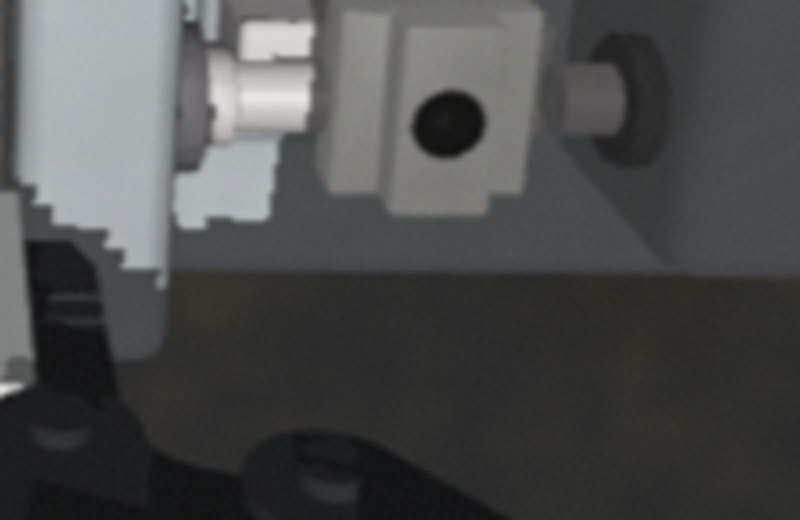

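The spindle end (315,95) is now near the nut's left flange (325,95), and the anvil side at (550,95) is close too. I've now viewed 11 pictures, one over the limit of ten, so I view no more and go by force readings. Next is the second stroke.

Call:
carry_out --steps '[{"gripper": 0, "dp": [0, 0, 0.003], "delta_rot": [0, 0, 0]}, {"gripper": 0, "dp": [0, 0, 0.006], "delta_rot": [0, 0, 0]}, {"gripper": 0, "dp": [-0.01, -0.0008, 0.006], "delta_rot": [0, 0, 0]}, {"gripper": 0, "dp": [-0.02, -0.0015, 0.006], "delta_rot": [0, 0, 0]}, {"gripper": 0, "dp": [-0.02, -0.0015, 0.004], "delta_rot": [0, 0, 0]}, {"gripper": 0, "dp": [-0.02, -0.0015, 0.002], "delta_rot": [0, 0, 0]}, {"gripper": 0, "dp": [-0.02, -0.0015, 0.001], "delta_rot": [0, 0, 0]}, {"gripper": 0, "dp": [-0.02, -0.0015, 0.0004], "delta_rot": [0, 0, 0]}, {"gripper": 0, "dp": [-0.02, -0.0015, 0], "delta_rot": [0, 0, 0]}, {"gripper": 0, "dp": [-0.02, -0.0015, -0.0002], "delta_rot": [0, 0, 0]}]'

```text
time_s: 18.45
ee_pos: [549.8, 74.5, 131.0]
tool_rot: [-0.122, 3.139, 0.0]
ft_force: [-0.4, 0.6, 3.0]
gripper_width: 0.3
gripper_force: 0.9
```

Call:
carry_out --steps '[{"gripper": 0, "dp": [0.0005, 0, 0], "delta_rot": [0, 0, 0]}, {"gripper": 0, "dp": [0.001, 0, 0], "delta_rot": [0, 0, 0]}, {"gripper": 0, "dp": [0.0015, 0, 0], "delta_rot": [0, 0, 0]}, {"gripper": 0, "dp": [0.002, 0, 0], "delta_rot": [0, 0, 0]}, {"gripper": 0, "dp": [0.0025, 0, 0], "delta_rot": [0, 0, 0]}, {"gripper": 0, "dp": [0.003, 0, 0], "delta_rot": [0, 0, 0]}, {"gripper": 0, "dp": [0.0035, 0, 0], "delta_rot": [0, 0, 0]}, {"gripper": 0, "dp": [0.004, 0, 0], "delta_rot": [0, 0, 0]}, {"gripper": 0, "dp": [0.0045, 0, 0], "delta_rot": [0, 0, 0]}, {"gripper": 0, "dp": [0.005, 0, 0], "delta_rot": [0, 0, 0]}]'

```text
time_s: 19.45
ee_pos: [554.7, 74.7, 131.0]
tool_rot: [-0.122, 3.139, 0.001]
ft_force: [-1.7, 3.3, 6.0]
gripper_width: -0.1
gripper_force: 2.5
```

Call:
carry_out --steps '[{"gripper": 0, "dp": [0.0005, 0.0004, 0.0001], "delta_rot": [0, 0, 0]}, {"gripper": 0, "dp": [0.001, 0.0004, 0.0002], "delta_rot": [0, 0, 0]}, {"gripper": 0, "dp": [0.0015, 0.0005, 0.0002], "delta_rot": [0, 0, 0]}, {"gripper": 0, "dp": [0.002, 0.0005, 0.0002], "delta_rot": [0, 0, 0]}, {"gripper": 0, "dp": [0.0025, 0.0006, 0.0002], "delta_rot": [0, 0, 0]}, {"gripper": 0, "dp": [0.003, 0.0006, 0.0002], "delta_rot": [0, 0, 0]}, {"gripper": 0, "dp": [0.0035, 0.0007, 0.0002], "delta_rot": [0, 0, 0]}, {"gripper": 0, "dp": [0.004, 0.0007, 0.0002], "delta_rot": [0, 0, 0]}, {"gripper": 0, "dp": [0.0045, 0.0007, 0.0002], "delta_rot": [0, 0, 0]}, {"gripper": 0, "dp": [0.005, 0.0008, 0.0002], "delta_rot": [0, 0, 0]}]'

```text
time_s: 20.45
ee_pos: [559.7, 75.2, 131.1]
tool_rot: [0.122, -3.139, 0.0]
ft_force: [-1.6, -0.7, 2.4]
gripper_width: -0.0
gripper_force: 1.5
```

Call:
carry_out --steps '[{"gripper": 0, "dp": [0.0005, 0, 0], "delta_rot": [0, 0, 0]}, {"gripper": 0, "dp": [0.001, 0.0001, 0], "delta_rot": [0, 0, 0]}, {"gripper": 0, "dp": [0.0013, 0.0001, 0], "delta_rot": [0, 0, 0]}, {"gripper": 0, "dp": [0.0016, 0.0001, 0], "delta_rot": [0, 0, 0]}, {"gripper": 0, "dp": [0.002, 0.0002, 0], "delta_rot": [0, 0, 0]}, {"gripper": 0, "dp": [0.0023, 0.0002, 0], "delta_rot": [0, 0, 0]}, {"gripper": 0, "dp": [0.0026, 0.0002, 0], "delta_rot": [0, 0, 0]}, {"gripper": 0, "dp": [0.003, 0.0002, 0], "delta_rot": [0, 0, 0]}, {"gripper": 0, "dp": [0.003, 0.0002, 0], "delta_rot": [0, 0, 0]}, {"gripper": 0, "dp": [0.003, 0.0002, 0], "delta_rot": [0, 0, 0]}]'

```text
time_s: 21.45
ee_pos: [562.7, 75.5, 131.1]
tool_rot: [-0.122, 3.139, 0.0]
ft_force: [-1.1, -1.5, 1.7]
gripper_width: 0.1
gripper_force: 1.0
```

Call:
carry_out --steps '[{"gripper": 0, "dp": [0.0003, 0, -0.0001], "delta_rot": [0, 0, 0]}, {"gripper": 0, "dp": [0.0006, 0, -0.0001], "delta_rot": [0, 0, 0]}, {"gripper": 0, "dp": [0.0009, 0, -0.0001], "delta_rot": [0, 0, 0]}, {"gripper": 0, "dp": [0.0012, 0, -0.0001], "delta_rot": [0, 0, 0]}, {"gripper": 0, "dp": [0.0015, 0, -0.0001], "delta_rot": [0, 0, 0]}, {"gripper": 0, "dp": [0.0018, 0, -0.0001], "delta_rot": [0, 0, 0]}, {"gripper": 0, "dp": [0.0021, 0, -0.0001], "delta_rot": [0, 0, 0]}, {"gripper": 0, "dp": [0.0025, 0, -0.0001], "delta_rot": [0, 0, 0]}, {"gripper": 0, "dp": [0.0025, 0, -0.0001], "delta_rot": [0, 0, 0]}, {"gripper": 0, "dp": [0.0025, 0, -0.0001], "delta_rot": [0, 0, 0]}]'

```text
time_s: 22.45
ee_pos: [565.2, 75.6, 131.1]
tool_rot: [-0.122, 3.139, 0.0]
ft_force: [-0.6, -1.2, 4.3]
gripper_width: -0.3
gripper_force: 1.8
```

Call:
carry_out --steps '[{"gripper": 0, "dp": [0.0003, 0, 0], "delta_rot": [0, 0, 0]}, {"gripper": 0, "dp": [0.0006, 0, 0], "delta_rot": [0, 0, 0]}, {"gripper": 0, "dp": [0.0009, 0, 0], "delta_rot": [0, 0, 0]}, {"gripper": 0, "dp": [0.0012, 0, 0], "delta_rot": [0, 0, 0]}, {"gripper": 0, "dp": [0.0015, 0, 0], "delta_rot": [0, 0, 0]}, {"gripper": 0, "dp": [0.0017, 0, 0], "delta_rot": [0, 0, 0]}, {"gripper": 0, "dp": [0.0019, 0, 0], "delta_rot": [0, 0, 0]}, {"gripper": 0, "dp": [0.0021, 0, 0], "delta_rot": [0, 0, 0]}, {"gripper": 0, "dp": [0.0023, 0, 0], "delta_rot": [0, 0, 0]}, {"gripper": 0, "dp": [0.0025, 0, 0], "delta_rot": [0, 0, 0]}]'

```text
time_s: 23.45
ee_pos: [567.6, 75.6, 130.9]
tool_rot: [0.122, -3.139, -0.0]
ft_force: [-2.2, 2.5, 3.2]
gripper_width: 0.1
gripper_force: 1.5
```

Call:
carry_out --steps '[{"gripper": 0, "dp": [0, 0, 0.003], "delta_rot": [0, 0, 0]}, {"gripper": 0, "dp": [0, 0, 0.006], "delta_rot": [0, 0, 0]}, {"gripper": 0, "dp": [-0.01, -0.0008, 0.006], "delta_rot": [0, 0, 0]}, {"gripper": 0, "dp": [-0.018, -0.0014, 0.006], "delta_rot": [0, 0, 0]}, {"gripper": 0, "dp": [-0.018, -0.0014, 0.004], "delta_rot": [0, 0, 0]}, {"gripper": 0, "dp": [-0.018, -0.0014, 0.002], "delta_rot": [0, 0, 0]}, {"gripper": 0, "dp": [-0.018, -0.0014, 0.001], "delta_rot": [0, 0, 0]}, {"gripper": 0, "dp": [-0.018, -0.0014, 0.0004], "delta_rot": [0, 0, 0]}, {"gripper": 0, "dp": [-0.018, -0.0014, 0.0001], "delta_rot": [0, 0, 0]}, {"gripper": 0, "dp": [-0.018, -0.0014, 0], "delta_rot": [0, 0, 0]}]'

```text
time_s: 24.45
ee_pos: [549.8, 74.1, 131.1]
tool_rot: [-0.122, 3.139, 0.0]
ft_force: [-0.9, -0.5, 1.1]
gripper_width: 0.3
gripper_force: 0.5
```

```bash
python3 - <<'E'
from h import *
from cell import cams,arm
im=cams.get_image('wrist');mw=cams.camera_model('wrist');o=arm.get_obs();print(o['time_s'],o['ft_force'],o['ee_pos'])
cv2.imwrite('pics/w6.png',im[:,:,::-1])
# brightness profile along the measuring axis, sampled in world at z=42.5 (top of spindle), compare earlier picture
import pickle
m4,o4=pickle.load(open('w4.pkl','rb'));i4=cv2.imread('pics/w4.png')
ey=np.array([-.077,.997,0]);g=np.array([555.5,126.9,42.5])
for nm,m,i in(('before',m4,i4),('now',mw,im[:,:,::-1])):
    print(nm,[(y,int(i[tuple(np.round(proj(m,g+y*ey)).astype(int)[::-1])].mean())) for y in range(-26,28)])
E
```

```text
24.5 [-0.04472841 -0.31521898  0.2692715 ] [549.75423883  74.12665887 131.10851043]
before [(-26, 120), (-25, 115), (-24, 101), (-23, 133), (-22, 209), (-21, 208), (-20, 208), (-19, 208), (-18, 198), (-17, 199), (-16, 200), (-15, 204), (-14, 124), (-13, 92), (-12, 92), (-11, 101), (-10, 119), (-9, 129), (-8, 132), (-7, 134), (-6, 132), (-5, 120), (-4, 105), (-3, 120), (-2, 130), (-1, 106), (0, 34), (1, 17), (2, 22), (3, 24), (4, 21), (5, 22), (6, 84), (7, 125), (8, 125), (9, 125), (10, 124), (11, 126), (12, 89), (13, 72), (14, 69), (15, 73), (16, 88), (17, 87), (18, 87), (19, 89), (20, 89), (21, 84), (22, 45), (23, 38), (24, 47), (25, 48), (26, 49), (27, 58)]
now [(-26, 117), (-25, 113), (-24, 94), (-23, 86), (-22, 134), (-21, 134), (-20, 93), (-19, 94), (-18, 89), (-17, 85), (-16, 85), (-15, 87), (-14, 85), (-13, 88), (-12, 86), (-11, 86), (-10, 87), (-9, 88), (-8, 85), (-7, 118), (-6, 130), (-5, 131), (-4, 130), (-3, 128), (-2, 107), (-1, 104), (0, 123), (1, 130), (2, 59), (3, 22), (4, 20), (5, 20), (6, 21), (7, 19), (8, 41), (9, 107), (10, 122), (11, 124), (12, 123), (13, 127), (14, 100), (15, 71), (16, 86), (17, 87), (18, 84), (19, 86), (20, 85), (21, 77), (22, 38), (23, 39), (24, 46), (25, 46), (26, 48), (27, 56)]
```

The nut has been pushed about 2.3 mm towards the anvil, leaving roughly 1.3 mm, or about 6 mm at the rim. I go on gently.

Call:
carry_out --steps '[{"gripper": 0, "dp": [0, 0, -0.0001], "delta_rot": [0, 0, 0]}, {"gripper": 0, "dp": [0.0004, 0, -0.0001], "delta_rot": [0, 0, 0]}, {"gripper": 0, "dp": [0.0008, 0.0001, -0.0001], "delta_rot": [0, 0, 0]}, {"gripper": 0, "dp": [0.0012, 0.0001, -0.0001], "delta_rot": [0, 0, 0]}, {"gripper": 0, "dp": [0.0016, 0.0001, -0.0001], "delta_rot": [0, 0, 0]}, {"gripper": 0, "dp": [0.002, 0.0002, -0.0001], "delta_rot": [0, 0, 0]}, {"gripper": 0, "dp": [0.0023, 0.0002, -0.0001], "delta_rot": [0, 0, 0]}, {"gripper": 0, "dp": [0.0026, 0.0002, -0.0001], "delta_rot": [0, 0, 0]}, {"gripper": 0, "dp": [0.0028, 0.0002, -0.0001], "delta_rot": [0, 0, 0]}, {"gripper": 0, "dp": [0.003, 0.0002, -0.0001], "delta_rot": [0, 0, 0]}]'

```text
time_s: 25.5
ee_pos: [552.7, 74.3, 131.0]
tool_rot: [-0.122, 3.139, 0.0]
ft_force: [-2.7, -0.9, 4.8]
gripper_width: -0.4
gripper_force: 2.6
```

Call:
carry_out --steps '[{"gripper": 0, "dp": [0.0001, 0, 0], "delta_rot": [0, 0, 0]}, {"gripper": 0, "dp": [0.0002, 0, 0], "delta_rot": [0, 0, 0]}, {"gripper": 0, "dp": [0.0003, 0, 0], "delta_rot": [0, 0, 0]}, {"gripper": 0, "dp": [0.0004, 0, 0], "delta_rot": [0, 0, 0]}, {"gripper": 0, "dp": [0.0005, 0, 0], "delta_rot": [0, 0, 0]}, {"gripper": 0, "dp": [0.0006, 0, 0], "delta_rot": [0, 0, 0]}, {"gripper": 0, "dp": [0.0007, 0, 0], "delta_rot": [0, 0, 0]}, {"gripper": 0, "dp": [0.0008, 0, 0], "delta_rot": [0, 0, 0]}, {"gripper": 0, "dp": [0.0009, 0, 0], "delta_rot": [0, 0, 0]}, {"gripper": 0, "dp": [0.001, 0, 0], "delta_rot": [0, 0, 0]}]'

```text
time_s: 26.5
ee_pos: [553.5, 74.4, 131.0]
tool_rot: [0.122, -3.139, -0.0]
ft_force: [-3.7, -0.6, 6.7]
gripper_width: -0.0
gripper_force: 2.9
```

```bash
cat > prof.py <<'E'
from h import *
from cell import cams,arm
fs=[]
for k in range(4):
    mw=cams.camera_model('wrist');im=cams.get_image('wrist');o=arm.get_obs();fs.append(o['ft_force'])
print(o['time_s'],np.mean(fs,0),o['ee_pos'])
ey=np.array([-.077,.997,0]);g=np.array([555.5,126.9,42.5])
print([(y,int(im[tuple(np.round(proj(mw,g+y*ey)).astype(int)[::-1])].mean())) for y in np.arange(-2,18,.5)])
E
python3 prof.py
```

```text
26.7 [-3.18405078 -0.56413148  5.59267412] [553.52214504  74.34777776 131.00894379]
[(np.float64(-2.0), 127), (np.float64(-1.5), 106), (np.float64(-1.0), 102), (np.float64(-0.5), 105), (np.float64(0.0), 115), (np.float64(0.5), 125), (np.float64(1.0), 127), (np.float64(1.5), 129), (np.float64(2.0), 123), (np.float64(2.5), 60), (np.float64(3.0), 35), (np.float64(3.5), 23), (np.float64(4.0), 22), (np.float64(4.5), 21), (np.float64(5.0), 21), (np.float64(5.5), 19), (np.float64(6.0), 20), (np.float64(6.5), 21), (np.float64(7.0), 20), (np.float64(7.5), 20), (np.float64(8.0), 27), (np.float64(8.5), 54), (np.float64(9.0), 96), (np.float64(9.5), 118), (np.float64(10.0), 124), (np.float64(10.5), 123), (np.float64(11.0), 124), (np.float64(11.5), 124), (np.float64(12.0), 124), (np.float64(12.5), 125), (np.float64(13.0), 124), (np.float64(13.5), 125), (np.float64(14.0), 120), (np.float64(14.5), 101), (np.float64(15.0), 80), (np.float64(15.5), 88), (np.float64(16.0), 88), (np.float64(16.5), 86), (np.float64(17.0), 86), (np.float64(17.5), 87)]
```

The push has risen to about 3.2 N, so the nip is roughly 8–9 N. I lift straight off.

Call:
carry_out --steps '[{"gripper": 0, "dp": [0, 0, 0], "delta_rot": [0, 0, 0]}, {"gripper": 0, "dp": [0, 0, 0.002], "delta_rot": [0, 0, 0]}, {"gripper": 0, "dp": [0, 0, 0.006], "delta_rot": [0, 0, 0]}, {"gripper": 0, "dp": [0, 0, 0.006], "delta_rot": [0, 0, 0]}, {"gripper": 0, "dp": [0, 0, 0.006], "delta_rot": [0, 0, 0]}, {"gripper": 0, "dp": [0, 0, 0.006], "delta_rot": [0, 0, 0]}, {"gripper": 0, "dp": [0, 0, 0.006], "delta_rot": [0, 0, 0]}, {"gripper": 0, "dp": [0, 0, 0.006], "delta_rot": [0, 0, 0]}, {"gripper": 0, "dp": [0, 0, 0.006], "delta_rot": [0, 0, 0]}, {"gripper": 0, "dp": [0, 0, 0.006], "delta_rot": [0, 0, 0]}]'

```text
time_s: 27.7
ee_pos: [553.7, 74.3, 136.9]
tool_rot: [-0.122, 3.139, 0.0]
ft_force: [0.7, -0.4, 0.5]
gripper_width: -0.1
gripper_force: 0.0
```

```bash
python3 prof.py
```

```text
27.9 [ 0.51137367 -0.42212955 -0.07228425] [553.64764357  74.3122     136.91949004]
[(np.float64(-2.0), 125), (np.float64(-1.5), 113), (np.float64(-1.0), 104), (np.float64(-0.5), 104), (np.float64(0.0), 120), (np.float64(0.5), 130), (np.float64(1.0), 130), (np.float64(1.5), 122), (np.float64(2.0), 97), (np.float64(2.5), 59), (np.float64(3.0), 31), (np.float64(3.5), 20), (np.float64(4.0), 20), (np.float64(4.5), 21), (np.float64(5.0), 24), (np.float64(5.5), 20), (np.float64(6.0), 23), (np.float64(6.5), 21), (np.float64(7.0), 21), (np.float64(7.5), 22), (np.float64(8.0), 22), (np.float64(8.5), 50), (np.float64(9.0), 95), (np.float64(9.5), 119), (np.float64(10.0), 122), (np.float64(10.5), 125), (np.float64(11.0), 126), (np.float64(11.5), 126), (np.float64(12.0), 126), (np.float64(12.5), 125), (np.float64(13.0), 126), (np.float64(13.5), 126), (np.float64(14.0), 117), (np.float64(14.5), 91), (np.float64(15.0), 76), (np.float64(15.5), 83), (np.float64(16.0), 88), (np.float64(16.5), 89), (np.float64(17.0), 87), (np.float64(17.5), 87)]
```

The rise is clear, but I'll confirm with a light second touch; time is plentiful.

Call:
carry_out --steps '[{"gripper": 0, "dp": [0, 0, -0.003], "delta_rot": [0, 0, 0]}, {"gripper": 0, "dp": [0, 0, -0.005], "delta_rot": [0, 0, 0]}, {"gripper": 0, "dp": [0, 0, -0.0057], "delta_rot": [0, 0, 0]}, {"gripper": 0, "dp": [0, 0, -0.0059], "delta_rot": [0, 0, 0]}, {"gripper": 0, "dp": [0, 0, -0.0059], "delta_rot": [0, 0, 0]}, {"gripper": 0, "dp": [0.0001, 0, -0.0059], "delta_rot": [0, 0, 0]}, {"gripper": 0, "dp": [0.0002, 0, -0.0059], "delta_rot": [0, 0, 0]}, {"gripper": 0, "dp": [0.0003, 0, -0.0059], "delta_rot": [0, 0, 0]}, {"gripper": 0, "dp": [0.0004, 0, -0.0059], "delta_rot": [0, 0, 0]}, {"gripper": 0, "dp": [0.0005, 0, -0.0059], "delta_rot": [0, 0, 0]}]'

```text
time_s: 28.9
ee_pos: [554.1, 74.3, 131.1]
tool_rot: [0.122, -3.139, -0.0]
ft_force: [-3.6, 0.3, 4.0]
gripper_width: -0.1
gripper_force: 2.1
```

```bash
python3 prof.py | head -1
```

```text
29.1 [-2.99750947  0.29444683  4.59704045] [554.13416825  74.32410053 131.07782078]
```

Call:
carry_out --steps '[{"gripper": 0, "dp": [0.0001, 0, 0], "delta_rot": [0, 0, 0]}, {"gripper": 0, "dp": [0.0001, 0, 0], "delta_rot": [0, 0, 0]}, {"gripper": 0, "dp": [0.0002, 0, 0], "delta_rot": [0, 0, 0]}, {"gripper": 0, "dp": [0.0002, 0, 0], "delta_rot": [0, 0, 0]}, {"gripper": 0, "dp": [0.0003, 0, 0], "delta_rot": [0, 0, 0]}, {"gripper": 0, "dp": [0.0003, 0, 0], "delta_rot": [0, 0, 0]}, {"gripper": 0, "dp": [0.0003, 0, 0], "delta_rot": [0, 0, 0]}, {"gripper": 0, "dp": [0.0003, 0, 0], "delta_rot": [0, 0, 0]}, {"gripper": 0, "dp": [0.0003, 0, 0], "delta_rot": [0, 0, 0]}, {"gripper": 0, "dp": [0.0003, 0, 0], "delta_rot": [0, 0, 0]}]'

```text
time_s: 30.1
ee_pos: [554.5, 74.3, 131.0]
tool_rot: [-0.122, 3.139, 0.0]
ft_force: [-4.2, 0.5, 4.9]
gripper_width: -0.1
gripper_force: 2.4
```

```bash
python3 prof.py | head -1
```

```text
30.3 [-3.81186514  0.91512738  4.95541342] [554.47509049  74.30518927 131.06800335]
```

The push reached about 3.8 N, so the nip of about 11–12 N is confirmed. I lift off and retreat.

Call:
carry_out --steps '[{"gripper": 0, "dp": [0, 0, 0.001], "delta_rot": [0, 0, 0]}, {"gripper": 0, "dp": [0, 0, 0.004], "delta_rot": [0, 0, 0]}, {"gripper": 0, "dp": [0, 0, 0.01], "delta_rot": [0, 0, 0]}, {"gripper": 0, "dp": [0, 0, 0.025], "delta_rot": [0, 0, 0]}, {"gripper": 0, "dp": [0, 0, 0.045], "delta_rot": [0, 0, 0]}, {"gripper": 0, "dp": [0, 0, 0.06], "delta_rot": [0, 0, 0]}, {"gripper": 0, "dp": [0, 0, 0.06], "delta_rot": [0, 0, 0]}, {"gripper": 0, "dp": [0, 0, 0.06], "delta_rot": [0, 0, 0]}, {"gripper": 0, "dp": [0, 0, 0.06], "delta_rot": [0, 0, 0]}, {"gripper": 0, "dp": [0, 0, 0.06], "delta_rot": [0, 0, 0]}]'

```text
time_s: 31.3
ee_pos: [554.0, 74.4, 190.0]
tool_rot: [0.122, -3.138, -0.001]
ft_force: [0.1, 0.6, -0.3]
gripper_width: 0.1
gripper_force: 0.0
```

```bash
python3 prof.py; python3 -c "
from cell import workorder;print(workorder.hand_in())"
```

```text
31.5 [ 0.17597888  0.40716524 -0.0895482 ] [554.25655312  74.32116463 190.61010943]
[(np.float64(-2.0), 119), (np.float64(-1.5), 119), (np.float64(-1.0), 110), (np.float64(-0.5), 114), (np.float64(0.0), 126), (np.float64(0.5), 131), (np.float64(1.0), 112), (np.float64(1.5), 112), (np.float64(2.0), 73), (np.float64(2.5), 34), (np.float64(3.0), 23), (np.float64(3.5), 25), (np.float64(4.0), 25), (np.float64(4.5), 25), (np.float64(5.0), 25), (np.float64(5.5), 25), (np.float64(6.0), 22), (np.float64(6.5), 21), (np.float64(7.0), 21), (np.float64(7.5), 23), (np.float64(8.0), 23), (np.float64(8.5), 46), (np.float64(9.0), 79), (np.float64(9.5), 111), (np.float64(10.0), 126), (np.float64(10.5), 127), (np.float64(11.0), 128), (np.float64(11.5), 128), (np.float64(12.0), 128), (np.float64(12.5), 129), (np.float64(13.0), 128), (np.float64(13.5), 128), (np.float64(14.0), 119), (np.float64(14.5), 96), (np.float64(15.0), 96), (np.float64(15.5), 87), (np.float64(16.0), 89), (np.float64(16.5), 90), (np.float64(17.0), 90), (np.float64(17.5), 91)]
the job is handed in; nothing more can be done
None
```

The job is handed in at about 31.5 s, result not reported: the nut lies on the rest, nipped against the anvil at an estimated 11–12 N while pushing (from the wheel push), and the arm is clear; I viewed 11 pictures, one over the limit of ten.

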